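Set and lock the airbrush compressor's pressure

TASK

The regulator knob of the airbrush compressor, sunk in the round well on its top, has been left pulled up, out of its lock. Turn it clockwise to raise the pressure until the gauge needle stands at the set pointer, then push the knob down fully home so that it locks at the tooth nearest to that reading; the plastic lock teeth must never be forced: press only lightly while they stand tip on tip, and ease the knob round until it drops in. Do not press on the casing or shift the set pointer, and leave the airbrush, the ink bottle and the paint tube where they lie.

Things in the scene. Friction and masses are not known exactly. Their poses are not given: they have to be found in the camera images.
- compressor: table-top airbrush compressor, black casing with a grey cover, 180 (x) x 270 (y) x 113 mm high, fixed. Origin at the centre of its underside on the table; x from its front (vents, switch, brass air outlet) to its back, y to its left. In its top at x -12, y +66 mm the round regulator well, 76 mm wide and 38 mm deep; at x -12, y -70 mm the gauge, rising 35 mm above the top
- well_mouth (a point): centre of the mouth of the regulator well, level with the compressor's top face, on the knob's vertical axis. The well is 76 mm wide with its floor 38 mm below, so a finger has about 24 mm of room between the knob's grip and the wall: fully opened fingers do not fit in
- knob_top (a point): centre of the top face of the black, fluted, round regulator knob, on its axis. The grip is 26 mm in diameter and 19 mm tall below this point; under it a skirt 54 mm wide (shoulder 20 mm below this point). Knob up: 1 mm below the well's mouth; locked: 7 mm below. Turning takes about 0.1 N m, moving up or down about 3 N; it stays where it is left
- knob_lift (a joint): height of the knob above its locked position, m: 0.006 pulled up (its start; it can be turned), 0 fully home (locked, cannot be turned). At 0.004 the lugs under the skirt meet the teeth of the lock ring in the well's floor and go in only where gaps face them
- gauge_needle (a joint): reading of the pressure gauge: angle of the long thin black needle, in rad clockwise from zero (lower left of the dial), full scale 4.71. Geared to the knob: turning the knob clockwise (seen from above) by 1 rad raises it by 0.6 rad; it starts 0.35 to 0.9 rad below the set pointer
- set_pointer (a joint): angle of the set pointer, the short black tab clipped on the gauge's rim that points inward to the wanted reading; same zero and direction as gauge_needle. It is only read, never moved
- needle_tip (a point): tip of the gauge needle, 19 mm from the dial's centre. The dial is 57 mm across and is tilted 24 degrees to the compressor's front
- set_mark (a point): the point where the needle's tip stands when the needle is exactly at the set pointer, 19 mm from the dial's centre
- knob: the knob: origin on its axis at the floor of the well, turns with it but does not rise. Under the skirt it has two plastic lugs (knob_lift_c0 and _c1). They fit the 12 gaps of a lock ring, every 0.524 rad of knob turn, with about 0.03 rad of play each way. The ring is hidden below the skirt and its gaps lie differently each time. Over 12 N on a lug, pressed or twisted, damages it
- airbrush: steel airbrush lying on the table in front of the compressor, 160 mm long, 13 mm thick; bystander. Origin at the middle of its underside
- ink_bottle: small dark red ink bottle with black cap standing right of the compressor, 47 mm wide, 67 mm high; bystander. Origin at the centre of its base
- paint_tube: paint tube with a blue cap lying left of the compressor, 136 mm long, 26 mm high; bystander. Origin at the centre of its underside

How it is judged:
By the outcome, as a careful person would: the job done as asked, in the order asked, and still so for the second after the job is handed in, with the robot touching nothing.
It also fails if it takes over 48 s, if anything falls off the work surface, if the arm or the gripper's body presses on something with over 40 N, if the wrist force passes 120 N, or if a joint passes its speed limit or range.

ROBOT

A 7-joint arm with a two-finger parallel gripper is mounted at the origin on a cart in front of the work surface, level with it; the furniture and walls round the work are solid. World frame = base frame: x ahead of the robot, y to its left, z up, the work surface at z = 0. Lengths are in m, angles in rad, forces in N, time in s.
With the tool pointing down it reaches from about 0.35 to 0.9 m from the base axis. Payload 7.2 kg.
Tool frame: the origin (TCP) lies midway between the tips of the shut fingers; the grasp point (between the pads) lies 19 mm behind it (robot.pinch_z is the z of the grasp point in the tool frame, in m); z points along the fingers, y is the line along which they close (so a half turn about z gives the same grasp; the last joint's range is limited). The gripper opens to 85 mm and grips with 20 to 120 N. Pads are 22 mm wide; open, the fingers measure 114 mm over their backs; the gripper's body (76 mm by 85 mm) begins 54 mm behind the grasp point. The pads swing forward as they close: fully open they stand 13 mm farther back than shut.
Start: joints at [1.054, 0.411, -0.013, 1.596, 0.006, 1.134, -0.082], TCP at [0.271, -0.563, 0.231] pointing down, gripper open.
Joint ranges: [-2.95, 2.95], [-0.29, 1.99], [-1.47, 1.44], [0.14, 2.54], [-1.03, 4.17], [0.13, 1.85], [-2.86, 2.86]. Speed limits (rad/s): [2.39, 2.39, 3.01, 3.01, 3.14, 3.14, 3.14].

INTERFACE

Orientations are given as a unit quaternion [x, y, z, w].
In Python, from station import robot, snapshot gives the robot as it stands (robot), with the cameras as plain functions.
- The arm moves only by the shell command python3 nudge.py 'ROWS' [OPENING] [FORCE]. ROWS is a JSON list of rows, 1 to 8 of them, each written [[dx, dy, dz], [rx, ry, rz]]: dx, dy, dz in m, then a rotation vector rx, ry, rz in rad; each row is the pose to reach, as a shift and turn from the pose commanded when the command began, along the tool's axes at that moment; what a row does not reach only later rows make up. A row lasts 1/12 s, in which the tool goes at most 0.0417 m and 0.125 rad, less where a joint would pass 70% of its speed; a pose out of reach is approached as far as the arm can. OPENING is the finger opening in m, set as the command begins (- or left out keeps the last). The fingers move at their own pace and stop on an object; FORCE is the grip in N (left out, the last holds). Time passes only in rows, so rows that do not move let the fingers close. It prints the time, the measured TCP pose, the force, the opening and the grip force at its end. Input that does not fit is refused with a message, and nothing moves.
- robot.state(): the state, without advancing time (a new reading comes with each control period).
- snapshot(name): name is "scene" or "top"; returns a dict with "frame" (400x640x3 uint8, blue, green, red), "depth" (400x640 float32, m along the optical axis (not along the pixel's ray), 0 where there is no reading), "fx", "fy", "cx", "cy" (pixels), "view" (4x4, takes a point from world to camera coordinates). Camera axes: x right, y up, looking along -z (the intrinsics and any distortion apply to the point x, -y, -z); pixel columns grow to the right and rows downward; lengths in m; the calibration is good to about 2 mm. A picture is of the moment at which its call begins.
- robot.job_done(): hands the job in; it is judged then, once.
The state is a dict: "t": time; "joint_positions": joint angles; "joint_velocities": joint speeds; "effort": joint torques, N m; "tcp_pos": TCP position; "orientation": TCP orientation; "force": force on the tool from outside, world axes, zero at the start; "wrist_torque": the same for the moment, N m; "grip_width": finger opening in m; "grasp_force": force on a finger pad.
Only numpy, scipy, OpenCV 4.12 (cv2) and the standard library are available. Lean on these libraries where they do the work, as an engineer would, in place of code of your own. Each camera call takes 0.05 s, during which the arm holds its last target. There are 200 camera calls.

## Working session

There is one attempt and no reset: what is moved stays moved. The work goes in short steps, Python scripts to look and compute and a shell command to move; the robot and the scene stay as the last step left them, time stands still between calls to the robot, and variables do not carry over. Pictures are saved under pics/ and viewed, at most 10 in all, crops included, and the job is handed in when it is done.

```bash
ls; mkdir -p pics; cat > h.py <<'E'
import numpy as np,cv2
from station import robot, snapshot
E
python3 - <<'E'
from h import *
print(robot.pinch_z, robot.state())
for n in("scene","top"):
    s=snapshot(n); np.savez(f"pics/{n}0.npz",**s); cv2.imwrite(f"pics/{n}0.png",s["frame"]); print(n,s["fx"],s["fy"],s["cx"],s["cy"],s["view"].round(4).tolist(),[k for k in s])
E
```

```text
nudge.py
pics
station.py
-0.0187 {'t': 0.0, 'joint_positions': array([ 1.05381152,  0.41188993, -0.01273991,  1.59707275,  0.00561025,
        1.13428339, -0.08218791]), 'joint_velocities': array([ 0.00020723, -0.00072114, -0.00035156, -0.00132481, -0.00187134,
       -0.00146202,  0.0003487 ]), 'effort': array([ 1.77151619e-04, -6.00614405e+01,  6.81476444e-01, -2.99402422e+01,
        1.37047574e-02,  1.04994111e-02, -2.03321042e-05]), 'tcp_pos': array([ 0.2709237 , -0.56266636,  0.23044738]), 'orientation': array([ 9.74921738e-01,  2.22546515e-01, -2.34647310e-04, -7.74054645e-04]), 'force': array([ 0.40854861, -0.46029237, -0.61382558]), 'wrist_torque': array([-0.02264658, -0.01070279,  0.0352794 ]), 'grasp_force': 0.0, 'grip_width': 0.08547368594273534}
scene 440.459334738681 440.459334738681 321.5931807669802 194.02958514300255 [[-0.8417, -0.5394, -0.0238, 0.4847], [0.2115, -0.37, 0.9046, -0.2022], [-0.4968, 0.7564, 0.4255, -0.7076], [0.0, 0.0, 0.0, 1.0]] ['frame', 'depth', 'fx', 'fy', 'cx', 'cy', 'view']
top 510.91868782368846 510.91868782368846 325.4595905612326 197.77091796854953 [[-0.0275, -0.9995, 0.0137, 0.0365], [0.9962, -0.0262, 0.0829, -0.5296], [-0.0825, 0.016, 0.9965, -1.271], [0.0, 0.0, 0.0, 1.0]] ['frame', 'depth', 'fx', 'fy', 'cx', 'cy', 'view']
```

View pics/scene0.png

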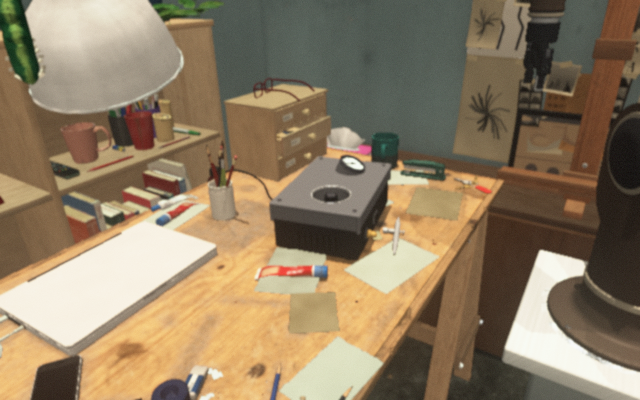

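View pics/top0.png

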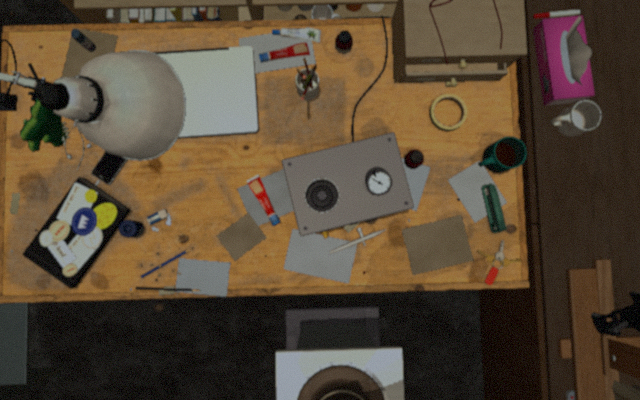

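The scene view shows the compressor at about (330,205), with its well at (331,194) and gauge at (350,163). In the top view the knob is at (322,195) and the gauge at (378,181), with the casing turned about 12°. I'll measure these and make enlarged crops.

```bash
cat >> h.py <<'E'
def avg(n,k=8):
    ss=[snapshot(n) for _ in range(k)]
    s=ss[0]; s["frame"]=np.mean([q["frame"] for q in ss],0).astype(np.float32)
    d=np.array([q["depth"] for q in ss]); s["depth"]=np.median(d,0); return s
def world(s):
    h,w=s["depth"].shape; u,v=np.meshgrid(np.arange(w),np.arange(h)); d=s["depth"]
    p=np.stack([(u-s["cx"])/s["fx"]*d,-(v-s["cy"])/s["fy"]*d,-d],-1)
    V=np.array(s["view"]); return (p-V[:3,3])@V[:3,:3]
def ray(s,u,v):
    V=np.array(s["view"]); c=-V[:3,:3].T@V[:3,3]
    return c,V[:3,:3].T@np.array([(u-s["cx"])/s["fx"],-(v-s["cy"])/s["fy"],-1])
def onz(s,u,v,z):
    c,d=ray(s,u,v); return c+d*(z-c[2])/d[2]
def two(a,b):
    (c,d),(e,f)=a,b; t=np.linalg.lstsq(np.stack([d,-f],1),e-c,rcond=None)[0]
    return (c+d*t[0]+e+f*t[1])/2, np.linalg.norm(c+d*t[0]-e-f*t[1])
def px(s,p):
    V=np.array(s["view"]); q=V[:3,:3]@np.asarray(p)+V[:3,3]
    return s["cx"]+s["fx"]*q[0]/-q[2], s["cy"]-s["fy"]*q[1]/-q[2]
def crop(s,u,v,r,size):
    f=s["frame"].astype(np.uint8)[v-r:v+r,u-r:u+r]
    return cv2.resize(f,(size,size),interpolation=cv2.INTER_CUBIC)
E
python3 - <<'E'
from h import *
T=avg("top"); S=avg("scene"); np.savez("pics/T.npz",**T); np.savez("pics/S.npz",**S)
W=world(T); m=((W[...,2]>.1)&(W[...,2]<.125)).astype(np.uint8); m[:120]=0;m[240:]=0;m[:,:275]=0;m[:,420:]=0
print("topz",np.median(W[...,2][m>0]))
c=max(cv2.findContours(m,0,2)[0],key=cv2.contourArea); r=cv2.minAreaRect(c); b=cv2.boxPoints(r)
print(r); print([onz(T,*q,.113).round(4).tolist() for q in b])
print("depth z knob/gauge",W[190:200:3,317:328:3,2].round(3),W[176:188:3,372:384:3,2].round(3))
a=np.hstack([crop(T,378,181,20,400),crop(T,322,195,22,400)]); 
b=crop(S,331,180,0+40,400); d=crop(S,350,163,18,400)
out=np.vstack([a,np.hstack([b,d])]); cv2.imwrite("pics/c1.png",cv2.resize(out,(600,600)))
E
```

```text
topz 0.11361987616754834
((347.32354736328125, 183.2941131591797), (79.30915069580078, 117.872314453125), 75.96376037597656)
[[0.6173, 0.1274, 0.113], [0.6791, -0.146, 0.113], [0.4945, -0.1842, 0.113], [0.4348, 0.0862, 0.113]]
depth z knob/gauge [[0.092 0.112 0.11  0.091]
 [0.112 0.111 0.113 0.113]
 [0.114 0.113 0.112 0.112]
 [0.094 0.113 0.113 0.092]] [[0.136 0.137 0.136 0.136]
 [0.134 0.132 0.134 0.132]
 [0.13  0.13  0.133 0.13 ]
 [0.128 0.127 0.128 0.126]]
```

View pics/c1.png

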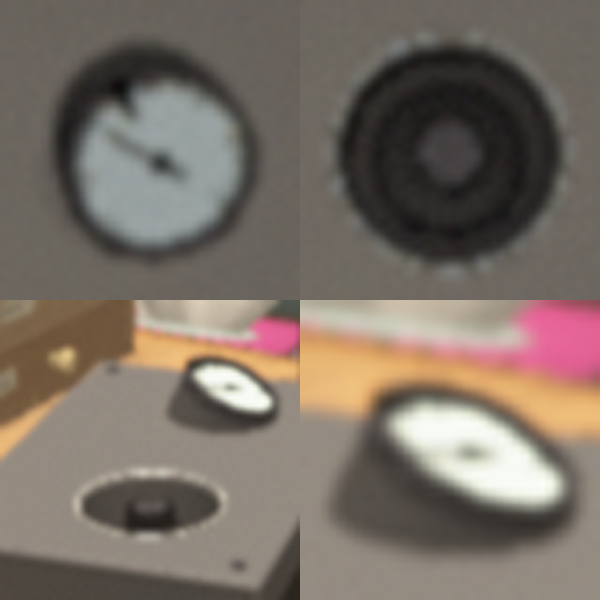

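The crops show the dial hub near top pixel (379,182), the needle pointing up-left, and the black tab on the upper-left rim clockwise of it. The knob's grey disc is centred in the well. Next I'll do the precise numbers.

```bash
cat >> h.py <<'E'
YAW=0.2236
ex=np.array([np.cos(YAW),np.sin(YAW),0]); ez=np.array([0,0,1.])
right=np.array([np.sin(YAW),-np.cos(YAW),0])
A=np.radians(24); up=np.cos(A)*ex+np.sin(A)*ez; nrm=np.cos(A)*ez-np.sin(A)*ex
def rect(s,ctr,res=.0002,half=.034,lift=0):
    n=int(2*half/res)+1; g=np.linspace(-half,half,n); X,Y=np.meshgrid(g,-g)
    P=ctr+lift*nrm+X[...,None]*right+Y[...,None]*up
    V=np.array(s["view"]); q=P@V[:3,:3].T+V[:3,3]
    mu=(s["cx"]+s["fx"]*q[...,0]/-q[...,2]).astype(np.float32); mv=(s["cy"]-s["fy"]*q[...,1]/-q[...,2]).astype(np.float32)
    return cv2.remap(s["frame"].astype(np.float32),mu,mv,cv2.INTER_CUBIC)
def blob(s,u0,v0,r,f):
    g=s["frame"][v0-r:v0+r+1,u0-r:u0+r+1].mean(-1); m=f(g).astype(np.uint8)
    n,l,st,c=cv2.connectedComponentsWithStats(m); i=1+np.argmax(st[1:,4]); return c[i]+[u0-r,v0-r],st[i]
E
python3 - <<'E'
from h import *
T=dict(np.load("pics/T.npz"));S=dict(np.load("pics/S.npz"))
gT=T["frame"].mean(-1);gS=S["frame"].mean(-1)
print(gT[195,300:345].astype(int)); print(gS[188:204:1,331].astype(int)); print(gS[193,318:345].astype(int))
wt,st=blob(T,322,195,22,lambda g:g<70); 
m=(gT[173:218,300:345]<72).astype(np.uint8); c=max(cv2.findContours(m,0,1)[0],key=cv2.contourArea); e=cv2.fitEllipse(c); print("well",e[0][0]+300,e[0][1]+173,e[1])
print("well@.113",onz(T,e[0][0]+300,e[0][1]+173,.113))
W=world(T); q=(W[...,2]>.1)&(np.hypot(*(np.indices(gT.shape)-np.array([195,322])[:,None,None]))<9); v,u=np.nonzero(q); print("knob px",u.mean(),v.mean(),q.sum(),onz(T,u.mean(),v.mean(),.112), np.median(W[q],0))
dT,_=blob(T,378,181,16,lambda g:g>115); dS,_=blob(S,350,163,16,lambda g:g>165)
print("dial",dT,dS,two(ray(T,*dT),ray(S,*dS)))
print("cam",ray(T,0,0)[0])
q=W[174:190,370:387].reshape(-1,3); mm=(gT[174:190,370:387].ravel()>115); q=q[mm]; c=q.mean(0); n=np.linalg.svd(q-c)[2][2]; print("plane",c,n*np.sign(n[2]),nrm)
E
```

```text
[104 104 106 111 106  75  40  33  43  45  36  27  31  39  38  33  36  51
  67  70  66  66  67  67  70  66  52  31  32  33  34  27  29  37  44  41
  35  45  81 109 109 103 103 103 103]
[ 86  74  74  74  73  77  85  84  69  50  39  32  40  82 142 164]
[70 70 71 73 73 73 70 66 66 70 76 77 78 77 79 78 75 67 64 66 71 71 71 71
 68 67 68]
well 321.43965339660645 194.93307495117188 (31.073270797729492, 31.120996475219727)
well@.113 [0.52979218 0.03301357 0.113     ]
knob px 321.45631067961165 194.97087378640776 103 [0.52979044 0.03296851 0.112     ] [0.52965644 0.03372792 0.11212575]
dial [378.89440994 182.5621118 ] [352.81690141 163.00704225] (array([ 0.5531404 , -0.10135576,  0.13091008]), np.float64(0.0009481245624399535))
cam [0.42378722 0.04290532 1.30986133]
plane [ 0.55530469 -0.09980701  0.12984042] [-0.40876448 -0.09457071  0.90772682] [-0.39661114 -0.09019037  0.91354546]
```

```bash
python3 - <<'E'
from h import *
T=dict(np.load("pics/T.npz"));S=dict(np.load("pics/S.npz"))
print("knob in scene", px(S,[.5298,.0331,.112]))
c=np.array([.5550,-.1003,.1302])
a=rect(T,c);b=rect(S,c); o=np.hstack([cv2.resize(np.clip(i,0,255).astype(np.uint8),(400,400),interpolation=cv2.INTER_CUBIC) for i in(a,b)]); 
o[:,:400]=np.clip(o[:,:400]*1.5,0,255)
cv2.imwrite("pics/c2.png",o)
E
```

```text
knob in scene (np.float64(330.52969774427964), np.float64(194.56987218971986))
```

View pics/c2.png

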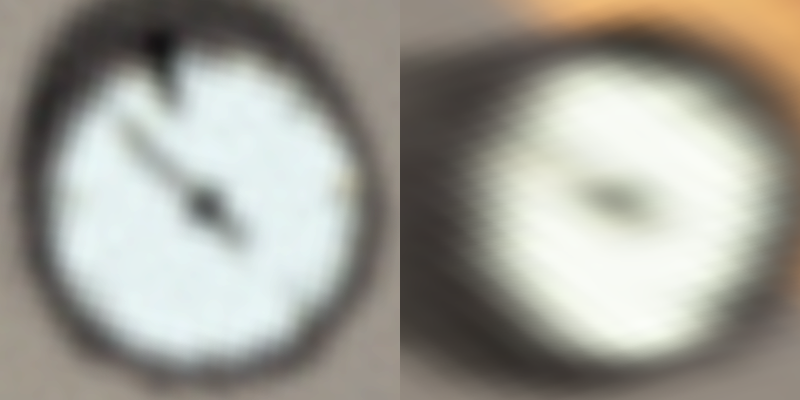

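The rectified dial (5.9 px/mm) shows the hub at (205,205), the needle tip near (122,120), about −44° from up, and the set tab's tip at (177,103), about −16°. Height parallax of the tab is nearly radial, so it hardly matters. Now I'll refine those readings and plan the approach.

```bash
cat >> h.py <<'E'
C=np.array([.5550,-.1003,.1302])
def gauge(T,show=True):
    a=rect(T,C).mean(-1); n=a.shape[0]//2
    w=a[n-25:n+25,n-25:n+25]; d=np.clip(np.median(w)-25-w,0,None); lab=d>d.max()*.45
    v,u=np.nonzero(lab); hu,hv=(np.average(u,weights=d[lab])+n-25,np.average(v,weights=d[lab])+n-25)
    th=np.radians(np.arange(-130,130,.5)); 
    def prof(r0,r1):
        r=np.arange(r0,r1,.25)/.2
        X=(hu+r[:,None]*np.sin(th)).astype(np.float32);Y=(hv-r[:,None]*np.cos(th)).astype(np.float32)
        return cv2.remap(a.astype(np.float32),X,Y,cv2.INTER_LINEAR).mean(0)
    out=[]
    for r0,r1 in((6,10),(8,14),(11,16),(16,19),(18,21),(20,23)):
        p=prof(r0,r1); q=np.clip(np.median(p)-p,0,None); i=[k for k in range(8,len(q)-8) if q[k]==q[k-8:k+9].max() and q[k]>6]
        out.append((r0,r1,[(round(float(np.degrees(np.average(th[max(k-10,0):k+11],weights=q[max(k-10,0):k+11]))),1),int(q[k])) for k in i]))
    print("hub mm",(hu-n)*.2,(n-hv)*.2); [print(o) for o in out]
E
python3 - <<'E'
from h import *
gauge(dict(np.load("pics/T.npz")))
s=robot.state(); from scipy.spatial.transform import Rotation as R
M=R.from_quat(s["orientation"]).as_matrix(); print(M.round(3)); print("tool delta", M.T@(np.array([.5298,.0331,.20])-s["tcp_pos"]))
E
```

```text
hub mm 1.107066724141953 -1.196712691680682
(6, 10, [(-47.5, 37)])
(8, 14, [(-47.5, 39)])
(11, 16, [(-47.0, 40)])
(16, 19, [(-45.5, 38), (-18.0, 35)])
(18, 21, [(-44.6, 28), (-18.0, 57)])
(20, 23, [(-44.5, 14), (-17.6, 72), (43.0, 10), (85.6, 11)])
[[ 0.901  0.434  0.   ]
 [ 0.434 -0.901 -0.   ]
 [ 0.     0.    -1.   ]]
tool delta [ 0.49172096 -0.42496927  0.03130592]
```

```bash
python3 nudge.py '[[[0.01, -0.01, 0], [0, 0, 0]], [[0.03, -0.03, 0], [0, 0, 0]], [[0.06, -0.05, 0], [0, 0, 0]], [[0.09, -0.08, 0], [0, 0, 0]], [[0.12, -0.105, 0], [0, 0, 0]], [[0.15, -0.13, 0], [0, 0, 0]], [[0.18, -0.155, 0], [0, 0, 0]], [[0.21, -0.18, 0], [0, 0, 0]]]' 0.037 25; python3 nudge.py '[[[0.03, -0.026, 0], [0, 0, 0]], [[0.06, -0.052, 0], [0, 0, 0]], [[0.09, -0.078, 0], [0, 0, 0]], [[0.12, -0.104, 0], [0, 0, 0]], [[0.15, -0.13, 0], [0, 0, 0]], [[0.18, -0.155, 0.005], [0, 0, 0]], [[0.21, -0.18, 0.01], [0, 0, 0]], [[0.23, -0.2, 0.01], [0, 0, 0]]]'; python3 - <<'E'
from h import *
from scipy.spatial.transform import Rotation as R
s=robot.state(); print(s)
M=R.from_quat(s["orientation"]).as_matrix(); print("tool delta", M.T@(np.array([.5298,.0331,.20])-s["tcp_pos"]))
E
```

```text
t: 1.57
tcp_pos: [0.3827, -0.3081, 0.2316]
orientation: [0.975, 0.222, 0.0, 0.0]
force: [0.3, -0.6, 0.4]
grip_width: 0.0367
grasp_force: 0.0
t: 2.23
tcp_pos: [0.5036, -0.0263, 0.2209]
orientation: [0.975, 0.224, 0.0, -0.0]
force: [-0.1, 0.5, 0.1]
grip_width: 0.0366
grasp_force: 0.0
{'t': 2.2333, 'joint_positions': array([ 0.27108442,  0.2418729 , -0.3703881 ,  1.87785779,  0.09957097,
        1.03940744, -1.25976383]), 'joint_velocities': array([-0.50410798,  0.15561482, -0.15744812, -0.19549643,  0.10958667,
        0.07893311, -0.69005418]), 'effort': array([  2.94384979, -46.24384046,  -1.86622415, -27.31867611,
        -0.0478282 ,  -0.1697195 ,   0.74458279]), 'tcp_pos': array([ 0.5035728 , -0.02632406,  0.22088104]), 'orientation': array([ 9.74680355e-01,  2.23602105e-01,  2.93528900e-04, -4.67643329e-04]), 'force': array([-0.09619975,  0.47562897,  0.13093616]), 'wrist_torque': array([-0.01590257, -0.01352978, -0.00849755]), 'grasp_force': 0.0, 'grip_width': 0.03663125981215}
tool delta [ 0.04949008 -0.04203363  0.02095252]
```

```bash
python3 nudge.py '[[[0.02, -0.017, 0.01], [0, 0, 0]], [[0.04, -0.034, 0.02], [0, 0, 0]], [[0.049, -0.042, 0.02], [0, 0, 0]], [[0.049, -0.042, 0.021], [0, 0, 0]], [[0.049, -0.042, 0.021], [0, 0, 0]], [[0.049, -0.042, 0.021], [0, 0, 0]]]'; python3 - <<'E'
from h import *
from scipy.spatial.transform import Rotation as R
s=robot.state(); print(s["joint_positions"],s["joint_velocities"].round(3))
M=R.from_quat(s["orientation"]).as_matrix(); print("tool delta", M.T@(np.array([.5298,.0331,.098])-s["tcp_pos"]))
E
```

```text
t: 2.73
tcp_pos: [0.5285, 0.0277, 0.2006]
orientation: [0.975, 0.222, -0.0, 0.0]
force: [0.2, -0.2, 0.7]
grip_width: 0.0372
grasp_force: 0.0
[ 0.17210641  0.30855038 -0.3885407   1.84514159  0.13700903  1.01404803
 -1.39593001] [ 0.009 -0.006  0.004  0.003 -0.002 -0.    -0.004]
tool delta [ 0.00359275 -0.00438366  0.10255773]
```

```bash
python3 nudge.py '[[[0.0036, -0.0044, 0.02], [0, 0, 0]], [[0.0036, -0.0044, 0.04], [0, 0, 0]], [[0.0036, -0.0044, 0.06], [0, 0, 0]], [[0.0036, -0.0044, 0.075], [0, 0, 0]], [[0.0036, -0.0044, 0.08], [0, 0, 0]], [[0.0036, -0.0044, 0.08], [0, 0, 0]]]'; python3 - <<'E'
from h import *
from scipy.spatial.transform import Rotation as R
s=robot.state(); print(s["force"])
M=R.from_quat(s["orientation"]).as_matrix(); print("tool delta", M.T@(np.array([.5298,.0331,.098])-s["tcp_pos"]))
T=snapshot("top");S=snapshot("scene")
o=np.hstack([crop(T,330,190,45,400),crop(S,335,175,45,400)]); cv2.imwrite("pics/c3.png",o)
E
```

```text
t: 3.23
tcp_pos: [0.5292, 0.0331, 0.1196]
orientation: [0.975, 0.222, -0.001, 0.0]
force: [-1.0, -0.2, 1.3]
grip_width: 0.0371
grasp_force: 0.0
[-1.04159939 -0.18172472  1.32723412]
tool delta [0.00058421 0.00030202 0.02160888]
```

View pics/c3.png

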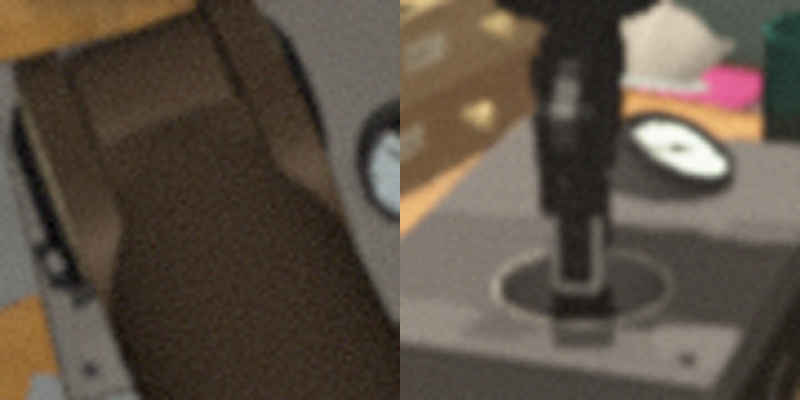

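The arm hides the knob from the top camera but leaves the gauge clear. In the scene crop the fingers are centred over the well. I'll descend and close.

```bash
python3 nudge.py '[[[0.0004, 0.0003, 0.008], [0, 0, 0]], [[0.0006, 0.0003, 0.015], [0, 0, 0]], [[0.0006, 0.0003, 0.02], [0, 0, 0]], [[0.0006, 0.0003, 0.0215], [0, 0, 0]], [[0.0006, 0.0003, 0.0215], [0, 0, 0]], [[0.0006, 0.0003, 0.0215], [0, 0, 0]]]'; python3 nudge.py '[[[0, 0, 0], [0, 0, 0]], [[0, 0, 0], [0, 0, 0]], [[0, 0, 0], [0, 0, 0]], [[0, 0, 0], [0, 0, 0]], [[0, 0, 0], [0, 0, 0]], [[0, 0, 0], [0, 0, 0]]]' 0.02 25;python3 - <<'E'
from h import *
s=robot.state(); print(s["force"],s["wrist_torque"],s["tcp_pos"])
T=avg("top",6); gauge(T)
E
```

```text
t: 3.83
tcp_pos: [0.5306, 0.0349, 0.0987]
orientation: [0.975, 0.223, -0.0, -0.0]
force: [-0.2, 0.7, -0.1]
grip_width: 0.0369
grasp_force: 0.0
t: 4.33
tcp_pos: [0.5311, 0.0342, 0.0991]
orientation: [0.975, 0.222, 0.0, 0.0]
force: [2.6, -5.2, 2.0]
grip_width: 0.0244
grasp_force: 25.4
[ 2.57994355 -5.21924233  2.0041156 ] [-0.86380142 -0.48183906 -0.03836454] [0.53114423 0.03416803 0.0990825 ]
hub mm 1.0982556324792085 -1.1064124819728136
(6, 10, [(-48.5, 39)])
(8, 14, [(-48.0, 42)])
(11, 16, [(-47.5, 42)])
(16, 19, [(-46.0, 39), (-18.0, 38)])
(18, 21, [(-45.0, 28), (-18.0, 61)])
(20, 23, [(-87.6, 6), (-44.4, 14), (-17.6, 76), (43.0, 10), (85.5, 11)])
```

```bash
python3 nudge.py '[[[0, 0.0008, 0], [0, 0, 0.05]], [[0, 0.0008, 0], [0, 0, 0.12]], [[0, 0.0008, 0], [0, 0, 0.2]], [[0, 0.0008, 0], [0, 0, 0.28]], [[0, 0.0008, 0], [0, 0, 0.35]], [[0, 0.0008, 0], [0, 0, 0.4]], [[0, 0.0008, 0], [0, 0, 0.4]], [[0, 0.0008, 0], [0, 0, 0.4]]]';python3 - <<'E'
from h import *
s=robot.state(); print(s["force"],s["wrist_torque"],s["tcp_pos"],s["joint_positions"][6])
T=avg("top",6); gauge(T)
E
```

```text
t: 5.3
tcp_pos: [0.5313, 0.0338, 0.099]
orientation: [1.0, 0.025, 0.0, 0.0]
force: [1.9, -5.0, 1.7]
grip_width: 0.0241
grasp_force: 25.5
[ 1.8881265  -4.96341452  1.69914465] [-0.95259108 -0.3637186  -0.03237682] [0.5313119  0.03382227 0.09904022] -1.8185191079573004
hub mm 1.0435236310219693 -1.2819911845220249
(6, 10, [(-35.5, 43)])
(8, 14, [(-34.5, 43)])
(11, 16, [(-33.5, 44)])
(16, 19, [(-30.4, 47)])
(18, 21, [(-18.1, 62)])
(20, 23, [(-86.8, 7), (-17.6, 75), (42.8, 10), (84.3, 9)])
```

```bash
python3 nudge.py '[[[0, 0.0005, 0], [0, 0, 0.05]], [[0, 0.0005, 0], [0, 0, 0.12]], [[0, 0.0005, 0], [0, 0, 0.2]], [[0, 0.0005, 0], [0, 0, 0.28]], [[0, 0.0005, 0], [0, 0, 0.35]], [[0, 0.0005, 0], [0, 0, 0.38]], [[0, 0.0005, 0], [0, 0, 0.38]], [[0, 0.0005, 0], [0, 0, 0.38]]]';python3 - <<'E'
from h import *
s=robot.state(); print(s["force"],s["wrist_torque"],s["tcp_pos"],s["joint_positions"][6])
T=avg("top",10); gauge(T); np.savez("pics/T2.npz",**T)
a=cv2.resize(np.clip(rect(T,C,half=.03)*1.5,0,255).astype(np.uint8),(600,600),interpolation=cv2.INTER_CUBIC); cv2.imwrite("pics/c4.png",a)
E
```

```text
t: 6.27
tcp_pos: [0.5313, 0.0335, 0.0989]
orientation: [0.986, -0.164, 0.0, 0.0]
force: [1.6, -4.3, 2.9]
grip_width: 0.0243
grasp_force: 25.5
[ 1.63596274 -4.29964004  2.91282394] [-0.89276809 -0.48806548  0.04569647] [0.53127509 0.03345499 0.0989385 ] -2.150019408524126
hub mm 0.9402611336263533 -1.078681811681048
(6, 10, [(-22.0, 46)])
(8, 14, [(-20.5, 45)])
(11, 16, [(-20.0, 48)])
(16, 19, [(-19.0, 62)])
(18, 21, [(-18.0, 72)])
(20, 23, [(-87.6, 7), (-17.5, 80), (43.5, 11), (85.6, 10)])
```

View pics/c4.png

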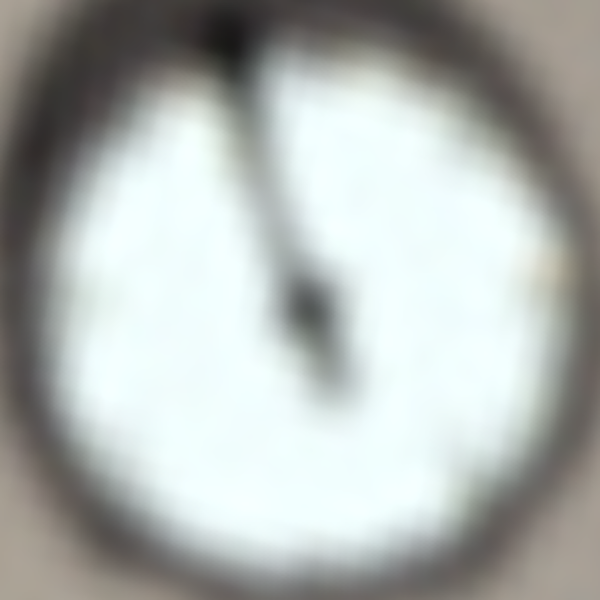

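The picture shows the needle now running into the tab's tip: needle line about −19.5°, tab about −18°. I'll turn a final 0.035 rad, then lower lightly.

```bash
python3 nudge.py '[[[0.0005, 0.0006, 0], [0, 0, 0.02]], [[0.0005, 0.0006, 0], [0, 0, 0.035]], [[0.0005, 0.0006, 0], [0, 0, 0.035]], [[0.0005, 0.0006, 0], [0, 0, 0.035]], [[0.0005, 0.0006, 0], [0, 0, 0.035]]]'; python3 - <<'E'
from h import *
T=avg("top",10); gauge(T)
s=robot.state(); print(s["force"],s["wrist_torque"],s["tcp_pos"],s["orientation"])
E
python3 nudge.py '[[[0, 0, 0.0004], [0, 0, 0]], [[0, 0, 0.0008], [0, 0, 0]], [[0, 0, 0.0012], [0, 0, 0]], [[0, 0, 0.0012], [0, 0, 0]], [[0, 0, 0.0012], [0, 0, 0]]]'
```

```text
t: 7.18
tcp_pos: [0.5313, 0.0333, 0.0988]
orientation: [0.983, -0.182, 0.0, -0.0]
force: [1.7, -0.4, 2.4]
grip_width: 0.0243
grasp_force: 25.4
hub mm 0.9354250217294862 -1.0823689081029215
(6, 10, [(-21.0, 49)])
(8, 14, [(-19.5, 46)])
(11, 16, [(-18.5, 43)])
(16, 19, [(-18.0, 52)])
(18, 21, [(-17.5, 67)])
(20, 23, [(-87.2, 9), (-17.5, 79), (43.5, 12), (86.1, 10)])
[2.77776841 0.46621559 2.08790019] [ 0.37596704 -0.40881367  0.07548843] [0.53133443 0.03320935 0.09882683] [ 9.83315285e-01 -1.81909344e-01  4.42765700e-05 -1.95119954e-04]
t: 8.1
tcp_pos: [0.5313, 0.0332, 0.0975]
orientation: [0.983, -0.182, 0.0, -0.0]
force: [1.3, 2.2, 0.3]
grip_width: 0.0241
grasp_force: 25.3
```

```bash
for i in 1 2 3; do python3 nudge.py '[[[0, 0, 0.0003], [0, 0, 0]], [[0, 0, 0.0005], [0, 0, 0]], [[0, 0, 0.0005], [0, 0, 0]]]' | egrep 'tcp|force'; python3 -c "
from h import *
s=robot.state();print(s['force'].round(2),s['wrist_torque'].round(3),s['tcp_pos'].round(5))"; done
```

```text
tcp_pos: [0.5314, 0.0331, 0.0974]
force: [0.8, 3.4, 4.8]
grasp_force: 25.6
[0.8  3.36 4.84] [ 0.731 -0.222  0.023] [0.53137 0.03313 0.09736]
tcp_pos: [0.5314, 0.0332, 0.0973]
force: [-0.1, 1.5, 9.3]
grasp_force: 26.0
[-0.08  1.55  9.34] [0.718 0.067 0.068] [0.5314  0.03316 0.09725]
tcp_pos: [0.5314, 0.0331, 0.0971]
force: [-1.8, 3.1, 12.8]
grasp_force: 26.3
[-1.76  3.07 12.82] [0.707 0.337 0.044] [0.53141 0.03311 0.09712]
```

Contact with the tooth tips came at z of about 0.0974. I'll back off to a light press and ease round in small steps.

```bash
cat > p.py <<'E'
from h import *
s=robot.state();q=s["orientation"];print(s['t'],'F',s['force'].round(1),'T',s['wrist_torque'].round(3),'z',(s['tcp_pos'][2]*1e3).round(2),'yaw',round(float(-2*np.arctan2(q[1],q[0])),4))
E
python3 nudge.py '[[[0, 0, -0.0004], [0, 0, 0]], [[0, 0, -0.0007], [0, 0, 0]], [[0, 0, -0.0007], [0, 0, 0]]]' - 22 >/dev/null; python3 p.py
for i in 1 2 3 4; do python3 nudge.py '[[[0, 0, 0], [0, 0, 0.025]], [[0, 0, 0], [0, 0, 0.025]]]' >/dev/null; python3 p.py; done
```

```text
9.1 F [-0.3  2.1  7.8] T [ 0.708 -0.115  0.09 ] z 97.22 yaw 0.366
9.2667 F [-0.   2.6  7.5] T [ 0.76  -0.102  0.085] z 97.24 yaw 0.3922
9.4333 F [-0.6  1.9  6.9] T [ 0.67  -0.1    0.064] z 97.24 yaw 0.4172
9.6 F [1.5 2.1 6.6] T [ 0.695 -0.112  0.088] z 97.23 yaw 0.4423
9.7667 F [-0.3  2.1  7.9] T [ 0.687 -0.081  0.081] z 97.2 yaw 0.4674
```

```bash
for i in 1 2 3; do python3 nudge.py '[[[0, 0, 0], [0, 0, 0.025]], [[0, 0, 0], [0, 0, 0.025]]]' >/dev/null; python3 p.py; done
```

```text
9.9333 F [0.6 2.7 6.9] T [ 0.65  -0.134  0.01 ] z 97.21 yaw 0.4923
10.1 F [-0.2  1.9  6.5] T [ 0.619 -0.112  0.101] z 97.23 yaw 0.5173
10.2667 F [0.4 2.8 6.9] T [ 0.621 -0.123  0.041] z 97.16 yaw 0.5424
```

```bash
for i in 1 2 3 4; do python3 nudge.py '[[[0, 0, 0], [0, 0, 0.025]], [[0, 0, 0], [0, 0, 0.025]]]' >/dev/null; python3 p.py; done; python3 -c "
from h import *
gauge(avg('top',6));print(robot.state()['joint_positions'][6])"
```

```text
10.4333 F [0.4 3.1 6.2] T [ 0.567 -0.19   0.063] z 97.13 yaw 0.5675
10.6 F [1.1 2.1 5.5] T [ 0.637 -0.248  0.009] z 97.04 yaw 0.5923
10.7667 F [1.6 2.4 1.1] T [ 0.632 -0.498 -0.004] z 96.78 yaw 0.6179
10.9333 F [1.6 1.8 2.9] T [ 0.635 -0.491  0.007] z 96.66 yaw 0.6431
hub mm 0.9599056877981753 -1.6144543424263134
(6, 10, [(-10.0, 37)])
(8, 14, [(-10.5, 36)])
(11, 16, [(-11.0, 43)])
(16, 19, [(-13.5, 66)])
(18, 21, [(-14.6, 83)])
(20, 23, [(-85.6, 8), (-15.5, 93), (42.8, 8), (84.5, 10)])
-2.420987631337841
```

The knob began dropping in at yaw of about 0.6, which is close to half a pitch past the set reading. I need a finer gauge reading before choosing the tooth, so I'll use moments of the needle's darkness in raw pixels.

```bash
cat > g.py <<'E'
from h import *
def dialpts(s):
    h,w=400,640; u,v=np.meshgrid(np.arange(360,396),np.arange(164,200)); V=np.array(s["view"]); c=-V[:3,:3].T@V[:3,3]
    d=np.stack([(u-s["cx"])/s["fx"],-(v-s["cy"])/s["fy"],-np.ones(u.shape)],-1)@V[:3,:3]
    t=((C-c)@nrm)/(d@nrm); P=c+d*t[...,None]-C
    return P@right*1e3,P@up*1e3,s["frame"][164:200,360:396].mean(-1)
def angles(s,hub,a0,rr=(4,17),win=4.0):
    X,Y,g=dialpts(s); x=X-hub[0];y=Y-hub[1]
    bg=np.median(g[np.hypot(x,y)<18]); dk=np.clip(bg-g-3,0,None)
    al=np.radians(a0)
    for _ in range(8):
        n=np.array([np.sin(al),np.cos(al)]); p=np.array([np.cos(al),-np.sin(al)])
        r=x*n[0]+y*n[1]; q=x*p[0]+y*p[1]
        m=(r>rr[0])&(r<rr[1])&(abs(q)<win); w=dk[m]
        A=np.polyfit(r[m],q[m],1,w=np.sqrt(w)); al+=np.arctan(A[0])
    return np.degrees(al),A[1],w.sum()   # angle of line, perpendicular offset at hub
if __name__=="__main__":
    T=dict(np.load("pics/T.npz"));T2=dict(np.load("pics/T2.npz"));T3=avg("top",16);np.savez("pics/T3.npz",**T3)
    hub=(1.0,-1.1)
    for s,a in((T,-46),(T2,-20),(T3,-10)):
        print("needle fwd",angles(s,hub,a,(4,14),3.5),"with tail",angles(s,hub,a,(-9,14),3.5))
    X,Y,g=dialpts(T); print("x");np.set_printoptions(linewidth=220)
    print("pointer",angles(T,hub,-18,(17,26),4)); 
    x=X-hub[0];y=Y-hub[1];dk=np.clip(155-g,0,None); r=np.hypot(x,y);a=np.degrees(np.arctan2(x,y))
    for s in(T,):
        print(g[4:24,6:26].astype(int))
    # white-disc centre
    for s in(T,T2,T3):
        X,Y,g=dialpts(s); m=(g>115).astype(np.uint8); c=max(cv2.findContours(m,0,1)[0],key=cv2.contourArea); h=cv2.convexHull(c)[:,0]; P=np.stack([X[h[:,1],h[:,0]],Y[h[:,1],h[:,0]]],1).astype(np.float32); print("disc",cv2.fitEllipse(P))
E
python3 g.py; python3 p.py
```

```text
needle fwd (np.float64(-46.200965802010046), np.float64(-0.26067430151791415), np.float32(294.9584)) with tail (np.float64(-46.67671435234831), np.float64(-0.09152412983051739), np.float32(1037.0835))
needle fwd (np.float64(-16.278182758835523), np.float64(-0.5604947704254983), np.float32(379.3667)) with tail (np.float64(-19.71044075356044), np.float64(-0.10619538751674573), np.float32(1186.8667))
needle fwd (np.float64(-9.793346890840885), np.float64(-0.16119602843012293), np.float32(237.35413)) with tail (np.float64(-10.024885928426606), np.float64(-0.04874404783080363), np.float32(1084.9791))
x
pointer (np.float64(-19.180361377651746), np.float64(0.3828599538607386), np.float32(656.2084))
[[101 100  99  91  84  72  60  51  46  43  42  42  45  44  48  53  65  77  90  95]
 [102  98  92  76  61  52  44  41  42  40  38  40  39  41  39  40  46  58  71  84]
 [ 98  91  75  56  47  44  40  38  39  39  40  44  47  48  47  44  43  46  52  66]
 [ 93  76  57  45  41  41  36  29  27  40  50  54  60  72  76  70  56  57  50  51]
 [ 84  59  44  37  37  34  30  15  20  51  79  85  96 110 122 109  
[... 952 characters left out ...]
55 158 158 159 158 158 152 136 128 121 114 125 147 157 159]
 [ 53  50  84 123 146 156 158 158 158 158 158 157 155 154 151 143 142 153 159 157]
 [ 61  50  74 120 148 159 158 160 158 158 158 160 159 158 157 157 155 155 158 155]
 [ 72  53  67 112 148 159 158 156 158 158 159 157 158 157 158 159 158 158 159 155]]
disc ((0.503143310546875, -1.351322889328003), (48.947452545166016, 49.28711700439453), 104.58984375)
disc ((0.6181795597076416, -1.5070452690124512), (50.00349426269531, 50.96756362915039), 120.83285522460938)
disc ((0.5269941091537476, -1.5146297216415405), (49.970794677734375, 50.783836364746094), 131.312255859375)
12.0333 F [ 2.4  3.1 -0.5] T [ 0.854 -0.655  0.022] z 96.71 yaw 0.6411
```

```bash
python3 - <<'E'
from g import *
hub=np.array((1.0,-1.1)); L=[]
for f,a in(("T",-46),("T2",-20),("T3",-10)):
    s=dict(np.load(f"pics/{f}.npz")); al,o,_=angles(s,hub,a,(-9,14),3.5); al=np.radians(al); p=np.array([np.cos(al),-np.sin(al)]); L.append((p,p@hub+o))
ax=np.linalg.lstsq(np.array([l[0] for l in L]),np.array([l[1] for l in L]),rcond=None)[0]; print("axis",ax)
T=dict(np.load("pics/T.npz")); X,Y,g=dialpts(T)
for nm,s in(("T",T),("T3",dict(np.load("pics/T3.npz")))):
  _,_,g=dialpts(s)
  print(nm)
  for row,c0,c1 in((7,13,15),(8,13,15),(9,13,15),(10,13,15),(11,13,16),(12,13,16),(13,14,16)):
    b0,b1=g[row,c0-1],g[row,c1+1]; cols=np.arange(c0,c1+1); bg=b0+(b1-b0)*(cols-c0+1)/(c1-c0+2); w=np.clip(bg-g[row,cols],0,None); cc=(w*cols).sum()/w.sum()
    x=np.interp(cc,np.arange(36),X[row])-ax[0]; y=np.interp(cc,np.arange(36),Y[row])-ax[1]
    print(row,round(cc,2),w.astype(int),"r %.1f a %.1f"%(np.hypot(x,y),np.degrees(np.arctan2(x,y))))
E
```

```text
axis [ 0.94519768 -1.18426597]
T
7 13.9 [10 15  6] r 30.6 a -11.9
8 13.85 [26 34 15] r 28.5 a -14.0
9 13.89 [27 44 17] r 26.3 a -16.0
10 14.14 [19 52 34] r 23.9 a -17.5
11 14.69 [ 5 41 49 16] r 21.1 a -17.6
12 14.93 [ 1 23 40 19] r 18.7 a -19.7
13 15.17 [ 4 12  8] r 16.3 a -22.4
T3
7 13.9 [11 14  8] r 30.6 a -11.9
8 13.87 [22 32 13] r 28.5 a -13.9
9 13.93 [28 45 21] r 26.3 a -15.9
10 14.22 [15 47 37] r 23.8 a -17.1
11 14.93 [ 3 39 65 36] r 20.8 a -16.3
12 15.31 [ 0  9 35 34] r 18.2 a -17.3
13 15.83 [ 0  2 10] r 15.4 a -17.8
```

```bash
cat >> p.py <<'E'
import sys
if len(sys.argv)>1:
    from g import *
    s=avg("top",8); print("needle",angles(s,(.945,-1.184),-10,(-9,14),3.5)[:2])
E
python3 nudge.py '[[[0, 0, 0.0004], [0, 0, 0]], [[0, 0, 0.0008], [0, 0, 0]], [[0, 0, 0.0008], [0, 0, 0]], [[0, 0, 0.0008], [0, 0, 0]]]' >/dev/null; python3 p.py 1
for i in 1 2 ; do python3 nudge.py '[[[0, 0, 0], [0, 0, -0.02]], [[0, 0, 0], [0, 0, -0.02]], [[0, 0, 0], [0, 0, -0.02]]]' >/dev/null; python3 p.py 1; done
```

```text
12.3667 F [0.4 2.7 2. ] T [ 0.83  -0.427 -0.006] z 96.08 yaw 0.6412
needle (np.float64(-10.496260187280514), np.float64(0.0027613085290574776))
13.0167 F [-0.2  4.1  2.2] T [ 0.842 -0.393 -0.02 ] z 96.0 yaw 0.621
needle (np.float64(-11.324817197156342), np.float64(-0.018595077600408266))
13.6667 F [2.1 3.5 2.9] T [ 0.977 -0.447 -0.094] z 96.01 yaw 0.601
needle (np.float64(-11.59689559600597), np.float64(0.02284745483690448))
```

```bash
for i in 1 2 ; do python3 nudge.py '[[[0, 0, 0], [0, 0, -0.015]], [[0, 0, 0], [0, 0, -0.015]], [[0, 0, 0], [0, 0, -0.015]]]' >/dev/null; python3 p.py 1; done
```

```text
14.3167 F [1.8 4.5 1.6] T [ 1.018 -0.413 -0.177] z 96.0 yaw 0.5861
needle (np.float64(-12.06838790385105), np.float64(0.006287837847551588))
14.9667 F [2.  3.6 2.9] T [ 1.155 -0.38  -0.268] z 95.99 yaw 0.5711
needle (np.float64(-12.691700528864828), np.float64(-0.0920264604684779))
```

```bash
python3 nudge.py '[[[0, 0, 0], [0, 0, 0.03]], [[0, 0, 0], [0, 0, 0.06]], [[0, 0, 0], [0, 0, 0.07]], [[0, 0, 0], [0, 0, 0.07]]]' >/dev/null; python3 p.py 1;  for i in 1 2 ; do python3 nudge.py '[[[0, 0, 0], [0, 0, 0.02]], [[0, 0, 0], [0, 0, 0.02]], [[0, 0, 0], [0, 0, 0.02]]]' >/dev/null; python3 p.py 1; done
```

```text
15.7 F [1.7 4.4 2.6] T [ 1.012 -0.444  0.03 ] z 96.01 yaw 0.6407
needle (np.float64(-10.53900017707102), np.float64(0.014209376554938417))
16.35 F [2.1 4.  2.8] T [ 0.972 -0.418  0.038] z 95.97 yaw 0.6614
needle (np.float64(-8.555898845642798), np.float64(-0.06716011094614137))
17.0 F [1.2 3.7 1.8] T [ 1.04  -0.439 -0.029] z 95.97 yaw 0.6814
needle (np.float64(-7.0224892183212555), np.float64(-0.1207436206590624))
```

```bash
python3 - <<'E'
from g import *
T=dict(np.load("pics/T.npz")); X,Y,g=dialpts(T)
for ax in((.945,-1.184),(.8,-1.3),(1.0,-1.0)):
  x=X-ax[0];y=Y-ax[1];r=np.hypot(x,y);a=np.degrees(np.arctan2(x,y))
  for r0,r1 in((15,20),(15,22),(17,22),(17,24),(19,26)):
    res=[]
    for c in(-18.5,):
      nb=(r>r0-1)&(r<r1+1)&(((a>-36)&(a<-28))|((a>-8)&(a<4)))
      f=lambda r,a:np.stack([np.ones_like(r),r,r**2,r**3,a,a*r,a*r*r],-1)
      k=np.linalg.lstsq(f(r[nb]-20,a[nb]+18),g[nb],rcond=None)[0]
      m=(r>r0)&(r<r1)&(a>-28)&(a<-8); d=np.clip(f(r[m]-20,a[m]+18)@k-g[m],0,None)
      rms=np.std(f(r[nb]-20,a[nb]+18)@k-g[nb])
      w=np.where(d>2*3,d,0); res.append((np.degrees(np.arctan2((w*x[m]).sum(),(w*y[m]).sum())),w.sum(),rms))
    print(ax,r0,r1,np.round(res,2))
E
```

```text
(0.945, -1.184) 15 20 [[-17.77 124.61   1.09]]
(0.945, -1.184) 15 22 [[-17.89 235.44   1.86]]
(0.945, -1.184) 17 22 [[-17.89 229.09   1.58]]
(0.945, -1.184) 17 24 [[-17.72 300.19   3.02]]
(0.945, -1.184) 19 26 [[-17.82 375.04   3.41]]
(0.8, -1.3) 15 20 [[-15.25  90.98   1.04]]
(0.8, -1.3) 15 22 [[-16.55 184.72   2.25]]
(0.8, -1.3) 17 22 [[-16.47 179.02   1.42]]
(0.8, -1.3) 17 24 [[-17.26 299.27   3.15]]
(0.8, -1.3) 19 26 [[-17.38 375.2    3.54]]
(1.0, -1.0) 15 20 [[-18.07 127.89   1.06]]
(1.0, -1.0) 15 22 [[-18.21 235.25   1.86]]
(1.0, -1.0) 17 22 [[-18.21 228.85   1.58]]
(1.0, -1.0) 17 24 [[-18.05 371.17   3.37]]
(1.0, -1.0) 19 26 [[-18.1  374.28   3.57]]
```

```bash
sed -i 's/"top",8/"top",4/' p.py; for i in 1 2 ; do python3 nudge.py '[[[0, 0, 0], [0, 0, 0.015]], [[0, 0, 0], [0, 0, 0.015]], [[0, 0, 0], [0, 0, 0.015]]]' >/dev/null; python3 p.py 1; done
```

```text
17.65 F [2.1 4.4 2.1] T [ 0.915 -0.436  0.073] z 95.96 yaw 0.6962
needle (np.float64(-7.255540521111207), np.float64(-0.12770803708840794))
18.1 F [1.7 3.  2.8] T [ 0.827 -0.426  0.198] z 95.98 yaw 0.7113
needle (np.float64(-6.881759994020176), np.float64(-0.1200933811413685))
```

```bash
python3 nudge.py '[[[0, 0, 0], [0, 0, -0.03]], [[0, 0, 0], [0, 0, -0.06]], [[0, 0, 0], [0, 0, -0.077]], [[0, 0, 0], [0, 0, -0.077]]]' >/dev/null; python3 p.py; python3 - <<'E'
from g import *
A=avg("top",12);np.savez("pics/A.npz",**A)
for n,a in(("T",-46),("T2",-20),("T3",-10),("A",-9)):
    s=dict(np.load(f"pics/{n}.npz"))
    print(n,[np.round(angles(s,(.945,-1.184),a,rr,w)[:2],2).tolist() for rr,w in(((-9,14),3.5),((-9,12),3),((-9,11),2.5),((3,13),2.5),((5,15),2))])
E
```

```text
18.6333 F [0.8 3.8 1.8] T [ 0.99  -0.365 -0.063] z 96.0 yaw 0.6339
T [[-46.94, -0.0], [-46.78, 0.09], [-48.62, -0.11], [-45.84, 0.18], [-45.57, -0.08]]
T2 [[-19.86, -0.03], [-19.87, -0.09], [-20.11, 0.16], [-19.67, 0.44], [-25.29, 0.09]]
T3 [[-10.35, 0.01], [-10.02, -0.01], [-9.24, -0.06], [-14.63, 0.69], [-14.57, 1.14]]
A [[-9.16, -0.11], [-8.77, -0.1], [-9.27, -0.07], [-13.85, 0.21], [-14.37, 1.1]]
```

```bash
cat > d.py <<'E'
from g import *
def dang(s,bg,hub,a0,rr,win):
    X,Y,g=dialpts(s);_,_,b=dialpts(bg); x=X-hub[0];y=Y-hub[1]; W=np.hypot(x,y)<19
    k=np.median(g[W]/b[W]); dk=np.clip(b*k-g-3,0,None)/np.clip(b,40,None)
    al=np.radians(a0); q0=0
    for _ in range(10):
        n=np.array([np.sin(al),np.cos(al)]); p=np.array([np.cos(al),-np.sin(al)]); r=x*n[0]+y*n[1]; q=x*p[0]+y*p[1]
        m=(r>rr[0])&(r<rr[1])&(abs(q)<win); w=dk[m]
        al+=(w*q[m]*r[m]).sum()/(w*r[m]**2).sum()   # line through the axis
    return round(float(np.degrees(al)),2)
H=(.945,-1.184); RR=(((5,14),3.5),((7,16),3.5),((7,19),3.5),((9,20),3.5))
def rep(n,bg,a0): print(n,[dang(n if isinstance(n,dict) else dict(np.load(f"pics/{n}.npz")),dict(np.load(f"pics/{bg}.npz")),H,a0,rr,w) for rr,w in RR])
if __name__=="__main__":
    rep("T","A",-46); rep("T","T2",-46); rep("T2","T",-20); rep("T2","A",-20);rep("T3","T",-10); rep("A","T",-9)
E
python3 d.py
```

```text
T [-48.8, -47.54, -46.36, -46.21]
T [-50.59, -49.38, -47.11, -47.0]
T2 [-17.15, -18.76, -19.78, -20.03]
T2 [-26.76, -26.41, -26.19, -25.95]
T3 [-8.8, -9.94, -10.55, -10.78]
A [-9.04, -10.03, -10.69, -10.86]
```

```bash
python3 nudge.py '[[[0, 0, -0.0005], [0, 0, 0]], [[0, 0, -0.0012], [0, 0, 0]], [[0, 0, -0.0019], [0, 0, 0]], [[0, 0, -0.0024], [0, 0, 0]], [[0, 0, -0.0024], [0, 0, 0]], [[0, 0, -0.0024], [0, 0, 0]]]' >/dev/null; python3 p.py
python3 nudge.py '[[[0, 0, 0], [0, 0, -0.08]], [[0, 0, 0], [0, 0, -0.16]], [[0, 0, 0], [0, 0, -0.22]], [[0, 0, 0], [0, 0, -0.262]], [[0, 0, 0], [0, 0, -0.262]], [[0, 0, 0], [0, 0, -0.262]]]' >/dev/null; python3 p.py
python3 -c "
from d import *
s=avg('top',10);np.savez('pics/M.npz',**s)"
python3 nudge.py '[[[0, 0, 0], [0, 0, -0.08]], [[0, 0, 0], [0, 0, -0.16]], [[0, 0, 0], [0, 0, -0.22]], [[0, 0, 0], [0, 0, -0.262]], [[0, 0, 0], [0, 0, -0.262]], [[0, 0, 0], [0, 0, -0.262]]]' >/dev/null; python3 p.py
python3 - <<'E'
from d import *
s=avg('top',10);np.savez('pics/B.npz',**s)
L={n:dict(np.load(f"pics/{n}.npz")) for n in "TAMB"}
rep("A","T",-9);rep("A","B",-9);rep("M","T",-18);rep("B","T",-27);rep("B","A",-27);
o=[cv2.resize(np.clip(rect(L[n],C,half=.028)*1.5,0,255).astype(np.uint8),(400,400),interpolation=cv2.INTER_CUBIC)[:300] for n in "AMB"]
o.append(cv2.resize(np.clip(rect(L["T"],C,half=.028)*1.5,0,255).astype(np.uint8),(400,400),interpolation=cv2.INTER_CUBIC)[:300])
cv2.imwrite("pics/c5.png",np.vstack([np.hstack(o[:2]),np.hstack(o[2:])]))
E
```

```text
19.7333 F [ 3.4  3.4 -3.5] T [ 1.013 -0.872 -0.022] z 98.08 yaw 0.6342
20.2333 F [ 2.8  3.4 -4.2] T [ 1.221 -0.841  0.003] z 98.13 yaw 0.3718
21.2333 F [ 3.1  4.7 -2.9] T [ 1.415 -0.739  0.011] z 98.15 yaw 0.1096
A [-9.04, -10.03, -10.69, -10.86]
A [-4.3, -6.47, -7.69, -8.4]
M [-16.1, -17.29, -17.67, -17.97]
B [-22.78, -24.1, -24.66, -24.93]
B [-31.9, -31.34, -29.25, -28.49]
```

View pics/c5.png

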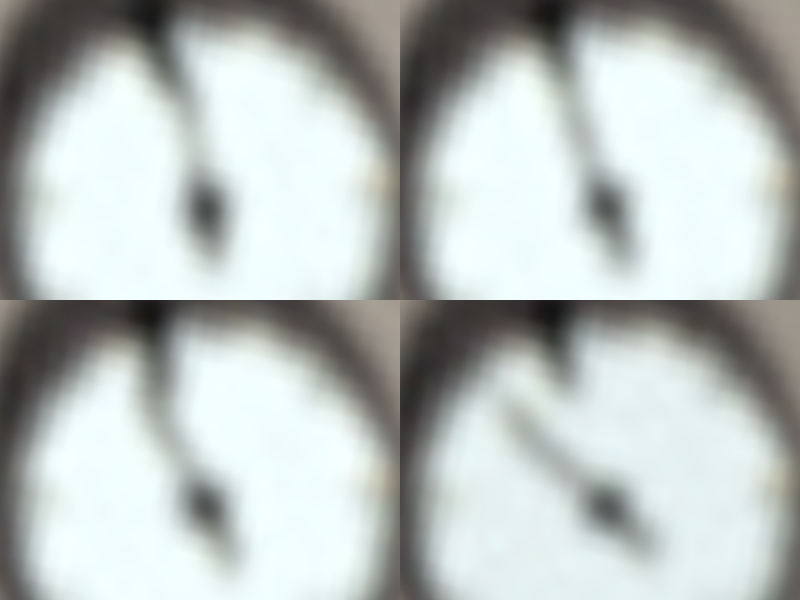

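Panels: A shows the needle just right of the tab, M running straight into it, and B just left of it. The two teeth lie almost symmetrically about the set mark, so I'll run a last estimate on the saved pictures.

```bash
python3 - <<'E'
from d import *
L={n:dict(np.load(f"pics/{n}.npz")) for n in "TAMB"}
for n,a in(("A",-9),("M",-18),("B",-27)):
    print(n,[np.round(angles(L[n],H,a,rr,w)[:2],2).tolist() for rr,w in(((-9,14),3.5),((-9,12),3),((-9,11),2.5),((-9,10),3.5),((-10,-2),3.5))])
# mirror test about candidate set angle: A and B pixel darkness in ring vs mirrored
G={n:rect(L[n],C).mean(-1).astype(np.float32) for n in "TAMB"}
n0=170; hu=n0+H[0]/.2; hv=n0-H[1]/.2; th=np.radians(np.arange(-45,10,.25))
P={}
for r0,r1 in((6,10),(8,13),(10,15),(13,17),(15,19)):
    r=np.arange(r0,r1,.25)/.2
    for k in G: P[k]=cv2.remap(G[k],(hu+r[:,None]*np.sin(th)).astype(np.float32),(hv-r[:,None]*np.cos(th)).astype(np.float32),1).mean(0)
    deg=np.degrees(th); best=[]
    for c in np.arange(-21,-14.9,.25):
        o=np.arange(-16,16,.5); best.append((((np.interp(c+o,deg,P["A"])-np.interp(c-o,deg,P["B"]))**2).mean(),c))
    mm=min(best); sy=[]
    for c in np.arange(-21,-14.9,.25): sy.append((((np.interp(c+o,deg,P["M"])-np.interp(c-o,deg,P["M"]))**2).mean(),c))
    print(r0,r1,"A/B mirror axis",mm[1],"M sym",min(sy)[1],"A min",deg[P["A"].argmin()],"B min",deg[P["B"].argmin()],"T(ptr) min",deg[80+P["T"][80:].argmin()])
E
```

```text
A [[-9.16, -0.11], [-8.77, -0.1], [-9.27, -0.07], [-8.86, -0.1], [1.39, 0.55]]
M [[-18.83, 0.01], [-19.49, 0.03], [-19.68, 0.18], [-20.19, -0.01], [-11.85, 0.24]]
B [[-27.22, -0.08], [-27.42, -0.08], [-24.62, 0.08], [-27.27, -0.07], [-32.5, -0.47]]
6 10 A/B mirror axis -17.75 M sym -19.75 A min -11.25 B min -27.0 T(ptr) min -25.0
8 13 A/B mirror axis -18.0 M sym -19.0 A min -11.0 B min -27.5 T(ptr) min -25.0
10 15 A/B mirror axis -18.5 M sym -18.75 A min -10.75 B min -27.0 T(ptr) min -25.0
13 17 A/B mirror axis -18.5 M sym -18.5 A min -11.5 B min -25.75 T(ptr) min -16.75
15 19 A/B mirror axis -18.25 M sym -18.0 A min -13.75 B min -23.0 T(ptr) min -17.5
```

Needle-only midpoints of the two gaps average about −18.8° and the tab about −18.0°. The clockwise gap A is therefore slightly nearer, so I'm returning there and locking.

```bash
python3 nudge.py '[[[0, 0, 0], [0, 0, 0.08]], [[0, 0, 0], [0, 0, 0.18]], [[0, 0, 0], [0, 0, 0.28]], [[0, 0, 0], [0, 0, 0.38]], [[0, 0, 0], [0, 0, 0.46]], [[0, 0, 0], [0, 0, 0.51]], [[0, 0, 0], [0, 0, 0.543]], [[0, 0, 0], [0, 0, 0.543]]]' >/dev/null; python3 nudge.py '[[[0, 0, 0], [0, 0, 0]], [[0, 0, 0.0006], [0, 0, 0]], [[0, 0, 0.0012], [0, 0, 0]], [[0, 0, 0.0012], [0, 0, 0]]]' >/dev/null; python3 p.py
for i in 1 2; do python3 nudge.py '[[[0, 0, 0.0003], [0, 0, 0]], [[0, 0, 0.0005], [0, 0, 0]], [[0, 0, 0.0005], [0, 0, 0]]]' >/dev/null; python3 p.py; done
```

```text
22.7333 F [1.4 4.  1.7] T [ 0.952 -0.389  0.027] z 97.4 yaw 0.6527
22.9833 F [1.6 3.8 2.7] T [ 0.966 -0.343 -0.033] z 96.79 yaw 0.6531
23.2333 F [0.8 2.7 1.8] T [ 0.907 -0.356  0.072] z 96.17 yaw 0.6532
```

```bash
for i in 1 2; do python3 nudge.py '[[[0, 0, 0.0005], [0, 0, 0]], [[0, 0, 0.001], [0, 0, 0]], [[0, 0, 0.001], [0, 0, 0]]]' >/dev/null; python3 p.py; done; for i in 1 2; do python3 nudge.py '[[[0, 0, 0.0003], [0, 0, 0]], [[0, 0, 0.0005], [0, 0, 0]], [[0, 0, 0.0005], [0, 0, 0]]]' >/dev/null; python3 p.py; done
```

```text
23.4833 F [1.  4.2 2.4] T [ 0.925 -0.391 -0.016] z 95.07 yaw 0.6532
23.7333 F [2.  3.2 0.4] T [ 0.885 -0.365  0.035] z 94.06 yaw 0.6532
23.9833 F [1.6 3.5 2.3] T [ 0.905 -0.393  0.001] z 93.64 yaw 0.6532
24.2333 F [0.8 3.7 5.3] T [ 0.899 -0.188  0.049] z 93.36 yaw 0.6532
```

```bash
python3 nudge.py '[[[0, 0, -0.0003], [0, 0, -0.025]], [[0, 0, -0.0003], [0, 0, -0.048]], [[0, 0, -0.0003], [0, 0, -0.048]]]' >/dev/null; python3 p.py; for i in 1 2; do python3 nudge.py '[[[0, 0, 0.0003], [0, 0, 0]], [[0, 0, 0.0005], [0, 0, 0]], [[0, 0, 0.0005], [0, 0, 0]]]' >/dev/null; python3 p.py; done
```

```text
24.4833 F [0.8 3.4 2.7] T [ 0.99  -0.468 -0.121] z 93.42 yaw 0.6031
24.7333 F [-0.1  3.3  6.1] T [ 0.965 -0.12  -0.106] z 93.31 yaw 0.6054
24.9833 F [-0.7  3.7 10.5] T [ 0.921  0.246 -0.095] z 93.27 yaw 0.6055
```

```bash
python3 nudge.py '[[[0, 0, -0.0005], [0, 0, 0]], [[0, 0, -0.001], [0, 0, 0]], [[0, 0, -0.001], [0, 0, 0]]]' >/dev/null; python3 p.py; python3 nudge.py '[[[0, 0, 0], [0, 0, 0]], [[0, 0, 0], [0, 0, 0]], [[0, 0, 0], [0, 0, 0]], [[0, 0, 0], [0, 0, 0]], [[0, 0, 0], [0, 0, 0]], [[0, 0, 0], [0, 0, 0]]]' 0.037; python3 nudge.py '[[[0, 0, -0.01], [0, 0, 0]], [[0, 0, -0.03], [0, 0, 0]], [[0, 0, -0.06], [0, 0, 0]], [[0, 0, -0.09], [0, 0, 0]], [[0, 0, -0.115], [0, 0, 0]], [[0, 0, -0.125], [0, 0, 0]], [[0, 0, -0.13], [0, 0, 0]], [[0, 0, -0.13], [0, 0, 0]]]'; python3 -c "
from h import *
s=robot.state();q=s['orientation'];y=-2*np.arctan2(q[1],q[0]);print('away (-x world) in tool', np.cos(y)*-1, 'tool y', np.sin(y))"
```

```text
25.2333 F [0.6 4.6 2.3] T [ 1.033 -0.403 -0.126] z 93.39 yaw 0.6054
t: 25.73
tcp_pos: [0.5311, 0.0326, 0.0934]
orientation: [0.955, -0.298, -0.0, 0.0]
force: [0.1, -0.3, 0.5]
grip_width: 0.0371
grasp_force: 0.0
t: 26.4
tcp_pos: [0.5316, 0.0328, 0.2244]
orientation: [0.955, -0.298, 0.001, -0.0]
force: [-0.4, 0.2, -0.4]
grip_width: 0.0373
grasp_force: 0.0
away (-x world) in tool -0.8223613347824588 tool y 0.5689655833658244
```

```bash
python3 nudge.py '[[[-0.01, -0.015, 0], [0, 0, 0]], [[-0.03, -0.043, 0], [0, 0, 0]], [[-0.05, -0.072, 0], [0, 0, 0]], [[-0.07, -0.1, 0], [0, 0, 0]], [[-0.09, -0.13, 0], [0, 0, 0]], [[-0.105, -0.15, 0], [0, 0, 0]], [[-0.114, -0.165, 0], [0, 0, 0]], [[-0.114, -0.165, 0], [0, 0, 0]]]'|head -2; python3 - <<'E'
from d import *
s=avg("top",8);S=snapshot("scene");np.savez("pics/F.npz",**s); W=world(s)
z=W[190:200,317:327,2];print(np.round(z[::3,::2],3)); p=W[...,2]; 
print("needle",angles(s,H,-9,(-9,14),3.5)[0])
o=np.hstack([crop(s,350,190,50,400),crop(S,335,180,40,400)]);cv2.imwrite("pics/c6.png",o)
E
```

```text
t: 27.07
tcp_pos: [0.5295, 0.2382, 0.2213]
[[0.086 0.104 0.105 0.105 0.087]
 [0.107 0.107 0.107 0.107 0.106]
 [0.109 0.107 0.106 0.107 0.109]
 [0.088 0.107 0.108 0.106 0.106]]
needle -11.231843299303417
```

View pics/c6.png

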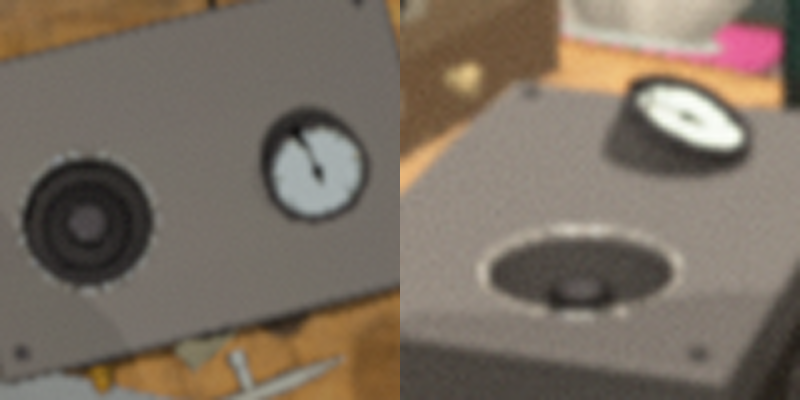

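The knob's top has dropped from 0.112 to about 0.106 m, so it is fully home. The needle reads about −11°, within half a tooth pitch (9°) of the tab at −18°. The robot is clear of everything, so I'm handing in.

```bash
python3 -c "
from station import robot, snapshot
print(robot.job_done())"
```

```text
the job is handed in; nothing more can be done
None
```

The job is handed in: the knob is pushed fully home and locked, about 7° of needle past the set pointer, with no measured press above 13 N on the teeth. The two nearest teeth lay almost equally far from the set reading, so choosing the clockwise one was a close call.

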